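# Load the stock crate and push it up the rack lane behind its lip

### The job

Put the loose upright carton into the free half of the grey stock crate. Then, without lifting the crate off the lane, push it gently (never with more than 20 N) up the ramp and past the lip until its front has just pressed in the sprung buffer of the depth stop, by 2 or 3 mm and never more than 6. Ease off and leave the crate at rest with its trailing edge dropped behind the lip and the carton in it; leave the other stock where it is.

Things in the scene. Friction and masses are not known exactly. Their poses are not given: they have to be found in the camera images.
- rack: Fixed aluminium lane with grey guides, rising to the robot's left. Origin on the table, on the centre line near its low end; +x uphill along it, z up. Along x: level apron -20 to 180 mm, surface 6 mm high; 12 degree ramp from x=180 to the lip at 330 mm; then the pocket deck to 545 mm. 118 mm clear between the guides, 6 mm thick, 20 mm above the deck.
- lip (a point): Crest of the lip, on the lane's centre line, 330 mm from the rack's origin, 38 mm above the table; axes as the rack's. Just uphill of it is a sheer step 8 mm down (foot at x = 332 mm) to the pocket deck, which is 30 mm high there and rises on at 8 degrees.
- crate_mid (a point): Centre of the grey open crate (130 mm along x, 110 across, 60 tall, walls and floor 4, 0.3 to 0.55 kg), 30 mm above its underside. It starts on the apron between the guides (4 mm play each side), +x uphill. Its uphill half is filled by fixed cartons 50 mm tall; the free half is x -61 to +10, y -51 to +51 mm from the centre.
- crate_tail (a point): Middle of the crate's trailing (downhill) bottom edge, 65 mm behind and 30 mm below the crate's centre; axes as the crate's. Sliding on the lane takes about 2 to 7 N of push. Rubbing on the pusher can hold the tail up past the lip; it then drops when the pusher backs off, otherwise it drops with a small jolt.
- carton_mid (a point): Centre of the loose tall carton, 40 x 40 mm and 75 mm tall, 0.1 to 0.2 kg, standing upright on the table beside the lower part of the lane; x and y square to its sides, z up. It is the only loose thing of that shape.
- tub: Bystander: round jar 48 mm across and 55 mm tall, centre of its underside.
- tape: Bystander: broad roll of tape lying flat, 90 mm across, 48 mm tall, centre of its underside.
- flat_carton: Bystander: flat carton 110 x 75 x 28 mm, centre of its underside.
- pen_cup: Bystander: black pen cup 76 mm across, 95 mm tall, centre of its underside.
- glue: Bystander: white bottle 56 mm across, 140 mm tall, centre of its underside.
- marker: Bystander: black marker pen lying flat, 130 mm long, 16 mm thick, origin under its middle.
- buffer (a joint): Black rubber buffer (100 mm wide) on the grey depth stop at the lane's top; value: how far it is pushed in uphill (m), 0 free, 0.014 its end; yields 2 N per mm. The stop is set differently each time and its place is not measured: a crate with its tail at the lip has 11 to 36 mm left to go to it. Feel for it. Let go, it pushes the crate a little back.
Things that resemble listed ones, but are neither listed nor needed, are in the scene too. Leave any yellow look-alike of the part that bears crate_mid alone. What is shaped like the part that bears carton_mid but green is not meant.

How it is judged:
On the way, in this order (a step that is already met when the one before it is completed fails the run):
1. the carton is in the crate, let go, with the crate still on the apron (x of carton_mid in the frame of crate_mid between -0.065 and 0.012 m and y of carton_mid in the frame of crate_mid between -0.051 and 0.051 m and z of carton_mid in the frame of crate_mid below 0.02 m and contact force between the fingers and carton below 0.1 N and x of crate_mid in the frame of rack below 0.14 m), for 0.2 s.
2. the crate, its trailing edge past the lip, has pressed the buffer in by 1 mm or more (value of joint buffer above 0.001 m and x of crate_tail in the frame of rack above 0.329 m), for 0.1 s.
At the end, for the whole second after the job is handed in: The crate rests flat on the pocket deck (its tilt 6 to 10 degrees), its trailing edge behind the lip and below its crest, the carton in the crate's free half, all at rest and released (x of crate_tail in the frame of rack above 0.329 m and z of crate_tail in the frame of rack below 0.0365 m and angle between crate_mid's own z axis and vertical between 0.1 and 0.18 rad and x of carton_mid in the frame of crate_mid between -0.07 and 0.02 m and y of carton_mid in the frame of crate_mid between -0.055 and 0.055 m and z of carton_mid in the frame of crate_mid below 0.025 m and linear speed of each of crate, carton below 0.01 m/s); the robot touches nothing.
It fails at once if the robot presses on the crate with more than 20 N (contact force between any of the arm, the fingers and crate above 20 N).
It fails at once if the crate is lifted off the lane (z of crate_tail in the frame of rack above 0.065 m or (x of crate_tail in the frame of rack below 0.17 m and z of crate_tail in the frame of rack above 0.03 m)).
It fails at once if other stock is displaced by more than 25 mm (distance of any of tub, tape, flat_carton, pen_cup, glue, marker from where it was at the start of the episode above 0.025 m).
It fails at once if the buffer is squashed by more than 6 mm (value of joint buffer above 0.006 m).
It also fails if it takes over 69 s, if anything falls off the work surface, if the arm or the gripper's body presses on something with over 40 N, if the wrist force passes 120 N, or if a joint passes its speed limit or range.

### The arm

A 6-joint arm with a two-finger parallel gripper is mounted at the origin on the work surface. World frame = base frame: x ahead of the robot, y to its left, z up, the work surface at z = 0. Lengths are in m, angles in rad, forces in N, time in s.
With the tool pointing down it reaches from about 0.375 to 0.975 m from the base axis. Payload 3.8 kg.
Tool frame: the origin (TCP) lies at the very end of the fingers, on their centre line; the grasp point (between the pads) lies 19 mm behind it; x points along the fingers, y is the direction in which the jaws open and shut, and the axes are right-handed (so a half turn about x gives the same grasp; the last joint's range is limited). The gripper opens to 85 mm and grips with 20 to 120 N. Pads are 22 mm wide; open, the fingers measure 114 mm over their backs; the gripper's body (76 mm by 85 mm) begins 54 mm behind the grasp point. The pads swing forward as they close: fully open they stand 13 mm farther back than shut.
Start: joints at [1.148, 0.264, 1.604, -0, 1.274, -0.037], TCP at [0.254, 0.625, 0.194] pointing down, gripper open.
Joint ranges: [-2.63, 2.63], [-0.94, 2.18], [0.31, 2.57], [-1.31, 4.45], [0, 2.66], [-2.55, 2.55]. Speed limits (rad/s): [2.57, 2.57, 3.14, 3.14, 3.14, 3.14].

### API

Orientations are given as a unit quaternion [x, y, z, w].
In Python, from cell import telemetry, cams, ctrl gives the robot as it stands.
- The arm moves only by the shell command python3 -m jog 'ROWS'. ROWS is JSON, one flat list of numbers, 7 for each row, row after row: the shift along the tool's x, y, z in m, then the turn, a rotation vector about the tool's x, y, z in rad, then the gripper command: -1 is fully open, 1 is shut, values between are in proportion. A call has exactly 8 rows; each row is the pose to reach, as a shift and turn from the pose commanded when the call began, along the tool's axes at that moment; what a row does not reach only later rows make up. A row lasts 1/8 s, in which the tool goes at most 62.5 mm and 10.7 degrees, less where a joint would pass 70% of its speed; a pose out of reach is approached as far as the arm can. A call with a gripper value outside its range is refused whole. The fingers move at their own pace and stop on an object; the grip force is fixed at half the most. Time passes only in rows, so rows that repeat a pose let the fingers close, or fill a call up. It gives the time, the measured TCP pose, the force and the opening at its end, in the units of the state.
- telemetry.state(): the state, without advancing time (a new reading comes with each control period).
- cams.capture(name): name is "scene" or "side" or "wrist"; returns a dict with "image" (420x560x3 uint8, red, green, blue), "depth" (420x560 float32, m along the optical axis (not along the pixel's ray), 0 where there is no reading), "fovy" (degrees; the focal length in pixels is half the picture's height over the tangent of half this angle, whatever the lens; pixels are square), "cx", "cy" (the principal point, pixels), "world_to_cam" (4x4, takes a point from world to camera coordinates); the wrist camera has in their place "mount" (4x4, takes a point from camera to tool coordinates, whose origin is the TCP and whose axes are the tool frame's). Camera axes: x right, y up, looking along -z (the intrinsics and any distortion apply to the point x, -y, -z); pixel columns grow to the right and rows downward; lengths in m; the calibration is good to about 2 mm. A picture is of the moment at which its call begins: read the wrist's pose just before it.
- ctrl.finish_job(): hands the job in, once; it reports no verdict.
Trained networks look in a picture, given as the dict that the camera call returned (one of the last four; its "shot" number tells which), for a name from the list of things; names that differ only in an ending like _2 or _b are one class to them, and where a whole thing is asked for, a point or a joint stands for the part that bears it (a point fixed in the world has none). Each returns a list of dicts, best first, with "p" (0 to 1); they miss things now and then, are a little off and sometimes report something else, mostly with a low value. They report only what shows in the picture. A call takes as long as a camera call. They do not tell look-alikes from the thing itself.
- cams.recognise(picture, thing): "xy" ([column, row] in pixels, amid what is visible of it).
- cams.outline_of(picture, thing): "region" (420x560 bool, what is visible of it) and "xy" ([column, row] in pixels, amid what is visible of it).
The state is a dict: "clock": time; "joint_pos": joint angles; "qvel": joint speeds; "joint_torque": joint torques, N m; "ee_pos": TCP position; "eef_rot": TCP orientation; "force": force on the tool from outside, world axes, zero at the start; "wrist_torque": the same for the moment, N m; "finger_gap": finger opening in m.
Only numpy, scipy, OpenCV 4.12 (cv2) and the standard library are available. Lean on these libraries where they do the work, as an engineer would, in place of code of your own. Each camera call takes 0.05 s, during which the arm holds its last target.

## Working session

There is one attempt and no reset: what is moved stays moved. The work goes in short steps, Python scripts to look and compute and a shell command to move; the robot and the scene stay as the last step left them, time stands still between calls to the robot, and variables do not carry over. Pictures are saved under pics/ and viewed, and the job is handed in when it is done.

```bash
ls; mkdir -p pics; cat > h.py <<'E'
from cell import telemetry, cams, ctrl
import numpy as np, cv2
from scipy.spatial.transform import Rotation as R
def K(p):
    f=210/np.tan(np.radians(p["fovy"])/2); return f,p["cx"],p["cy"]
def c2w(p,st=None):
    if "world_to_cam" in p: return np.linalg.inv(np.array(p["world_to_cam"]))
    T=np.eye(4);T[:3,:3]=R.from_quat(st["eef_rot"]).as_matrix();T[:3,3]=st["ee_pos"]
    return T@np.array(p["mount"])
def cloud(p,st=None):
    f,cx,cy=K(p);d=p["depth"];v,u=np.mgrid[:420,:560]
    P=np.stack([(u-cx)/f*d,-(v-cy)/f*d,-d,np.ones_like(d)],-1)
    return (P@c2w(p,st).T)[...,:3]
def save(p,n): cv2.imwrite("pics/"+n,p["image"][:,:,::-1])
E
python3 - <<'E'
from h import *
st=telemetry.state();print(st)
for n in ["scene","side","wrist"]:
    p=cams.capture(n);save(p,n+"1.png");print(n,[ (k,p[k]) for k in p if k not in("image","depth")])
    C=cloud(p,st)
    for t in ["rack","crate_mid","carton_mid"]:
        for r in cams.recognise(p,t)[:4]:
            u,v=map(int,np.round(r["xy"]));print(n,t,r["p"],(u,v),C[v,u].round(3))
E
```

```text
pics
{'clock': 0.0, 'joint_pos': array([ 1.14817259e+00,  2.64737338e-01,  1.60539346e+00, -1.32130196e-05,
        1.27369556e+00, -3.68900751e-02]), 'qvel': array([ 0.00028799, -0.00010309,  0.00143945,  0.00133285,  0.00054511,
       -0.00084036]), 'joint_torque': array([-1.18463959e-03, -5.15107334e+01, -3.67312217e+01, -1.08050222e-04,
        1.29032318e-02,  1.02212144e-05]), 'ee_pos': array([0.25362375, 0.62465214, 0.19266227]), 'eef_rot': array([ 0.1347621 ,  0.69417149, -0.1363021 ,  0.69382048]), 'force': array([ 0.1398332 , -0.49260244, -0.88377196]), 'wrist_torque': array([ 0.00422454, -0.00142398,  0.02080684]), 'finger_gap': 0.08497901784237794}
scene [('fovy', 54.653037770208314), ('cx', 273.65017440595506), ('cy', 210.64428490895793), ('world_to_cam', array([[-0.23346367,  0.97236289,  0.00226343,  0.14855562],
       [-0.77396482, -0.18723652,  0.60491399,  0.35164863],
       [ 0.58861972,  0.13947362,  0.7962876 , -1.44467047],
       [ 0.        ,  0.        ,  0.        ,  1.        ]])), ('shot', 1)]
scene rack 0.57 (301, 203) [0.441 0.033 0.03 ]
scene crate_m
[... 843 characters left out ...]
 (369, 229) [ 0.709 -0.135  0.062]
side carton_mid 0.74 (341, 238) [ 0.621 -0.156  0.074]
side carton_mid 0.36 (289, 268) [ 0.473 -0.177  0.018]
wrist [('fovy', 66.08549448045248), ('cx', 276.55041414985783), ('cy', 208.16817413619856), ('mount', array([[ 1.06884827e-03,  3.27997512e-01, -9.44677982e-01,
        -1.80600834e-01],
       [ 9.99999407e-01, -1.54906618e-04,  1.07765680e-03,
        -1.19816723e-03],
       [ 2.07131879e-04, -9.44678574e-01, -3.27997483e-01,
        -8.59789608e-02],
       [ 0.00000000e+00,  0.00000000e+00,  0.00000000e+00,
         1.00000000e+00]])), ('shot', 3)]
wrist rack 0.97 (12, 362) [0.338 0.234 0.059]
wrist carton_mid 0.47 (12, 360) [0.337 0.234 0.057]
```

View pics/scene1.png

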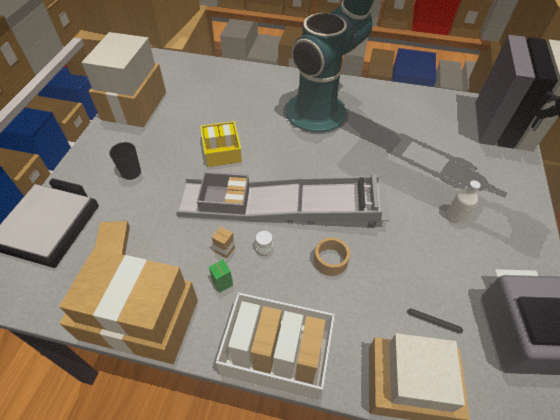

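View pics/side1.png

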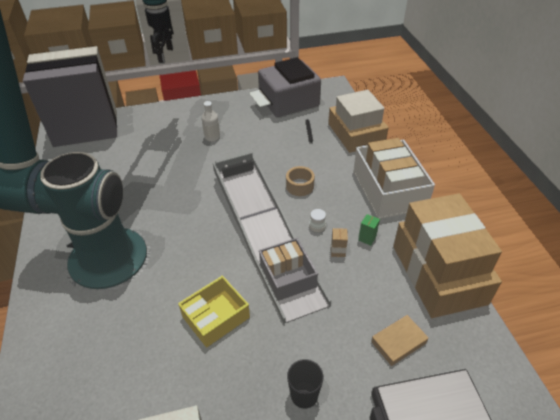

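Scene: brown upright carton at (223,241), green look-alike at (221,274), tub at (264,242). In side: brown (340,241), green (369,229). Grey crate at (223,192), yellow one at (221,143). I choose the brown carton and will check it in a close crop.

```bash
cat > look.py <<'E'
from h import *
pl=[]
for n in ["scene","side"]:
    p=cams.capture(n);C=cloud(p);np.savez(n+".npz",C=C,I=p["image"],f=np.array(K(p)),T=c2w(p))
    im=p["image"][:,:,::-1]
    c=im[160:300,160:400] if n=="scene" else im[140:330,190:400]
    cv2.imwrite("pics/%s_crop.png"%n,cv2.resize(c,None,fx=3,fy=3,interpolation=cv2.INTER_CUBIC))
    for t in ["crate_mid","carton_mid","rack","tub"]:
        for r in cams.outline_of(p,t)[:3]:
            m=r["region"]&(p["depth"]>0); Q=C[m]
            print(n,t,r["p"],np.round(r["xy"]),m.sum(),np.percentile(Q,2,axis=0).round(3),np.percentile(Q,98,axis=0).round(3))
            np.save("%s_%s_%d.npy"%(n,t,int(r["xy"][0])),Q)
E
python3 look.py; ls
```

```text
scene crate_mid 0.83 [225. 140.] 1434 [ 0.198 -0.328  0.002] [ 0.342 -0.194  0.061]
scene crate_mid 0.8 [222. 191.] 1893 [ 0.411 -0.254  0.007] [ 0.529 -0.12   0.067]
scene carton_mid 0.68 [220. 242.] 496 [ 0.608 -0.163  0.002] [ 0.649 -0.117  0.077]
scene rack 0.89 [298. 203.] 6271 [ 0.353 -0.308  0.002] [0.541 0.232 0.073]
scene tub 0.91 [264. 244.] 362 [ 0.577 -0.056  0.002] [ 0.619 -0.015  0.057]
side crate_mid 0.8 [210. 312.] 2955 [ 0.189 -0.339 -0.   ] [ 0.335 -0.196  0.061]
side crate_mid 0.74 [287. 264.] 2483 [ 0.405 -0.259  0.006] [ 0.524 -0.124  0.067]
side carton_mid 0.94 [341. 239.] 463 [ 0.599 -0.164  0.002] [ 0.641 -0.119  0.077]
side carton_mid 0.61 [367. 230.] 474 [ 0.691 -0.142  0.   ] [ 0.74  -0.092  0.077]
side rack 0.65 [290. 267.] 2497 [ 0.405 -0.259  0.006] [ 0.524 -0.125  0.067]
side rack 0.63 [261. 221.] 5280 [ 0.348 -0.313  0.002] [0.537 0.198 0.07 ]
h.py
look.py
pics
scene.npz
scene_carton_mid_219.npy
scene_crate_mid_221.npy
scene_crate_mid_224.npy
scene_rack_298.npy
scene_tub_264.npy
side.npz
side_carton_mid_340.npy
side_carton_mid_367.npy
side_crate_mid_210.npy
side_crate_mid_287.npy
side_rack_261.npy
side_rack_290.npy
```

```bash
cat > fit.py <<'E'
import numpy as np,cv2
for s,cr,ca,ra in [("scene",221,219,298),("side",287,340,261)]:
    Q=np.load(f"{s}_carton_mid_{ca}.npy"); T=Q[Q[:,2]>0.068]
    print(s,"carton top",cv2.minAreaRect((T[:,:2]*1000).astype(np.float32)),np.median(T,axis=0).round(4),len(T))
    A=Q[(Q[:,2]>.01)];print("  all",cv2.minAreaRect((A[:,:2]*1000).astype(np.float32)))
    Q=np.load(f"{s}_crate_mid_{cr}.npy"); T=Q[Q[:,2]>0.062]
    print("crate rim",cv2.minAreaRect((T[:,:2]*1000).astype(np.float32)),np.median(T[:,2]))
    Q=np.load(f"{s}_rack_{ra}.npy")
    print("rack all",cv2.minAreaRect((Q[:,:2]*1000).astype(np.float32)))
E
python3 fit.py
```

```text
scene carton top ((625.1670532226562, -139.0309600830078), (41.74506378173828, 40.43444061279297), 73.22403717041016) [ 0.6277 -0.138   0.0743] 218
  all ((625.6141967773438, -139.15902709960938), (41.736148834228516, 41.344444274902344), 73.29317474365234)
crate rim ((467.37060546875, -187.82077026367188), (115.83950805664062, 128.94064331054688), 8.664754867553711) 0.0649007885058181
rack all ((418.79638671875, -40.53485107421875), (186.36790466308594, 576.85791015625), 9.240501403808594)
side carton top ((622.4163818359375, -139.6578826904297), (43.46328353881836, 40.378170013427734), 72.05445098876953) [ 0.622  -0.1407  0.0736] 194
  all ((622.3667602539062, -139.8060302734375), (47.57350158691406, 40.65372848510742), 73.6612548828125)
crate rim ((465.0828552246094, -188.7850341796875), (113.27996826171875, 134.16990661621094), 8.512207984924316) 0.0644690078325667
rack all ((446.36920166015625, -5.9171142578125), (160.29119873046875, 628.8834228515625), 8.028554916381836)
```

View pics/scene_crop.png

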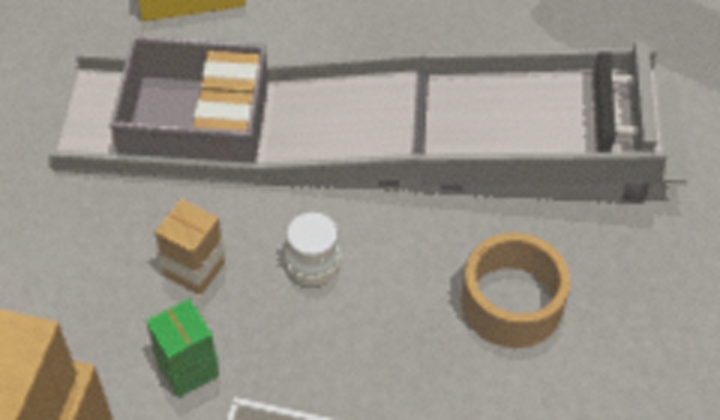

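View pics/side_crop.png

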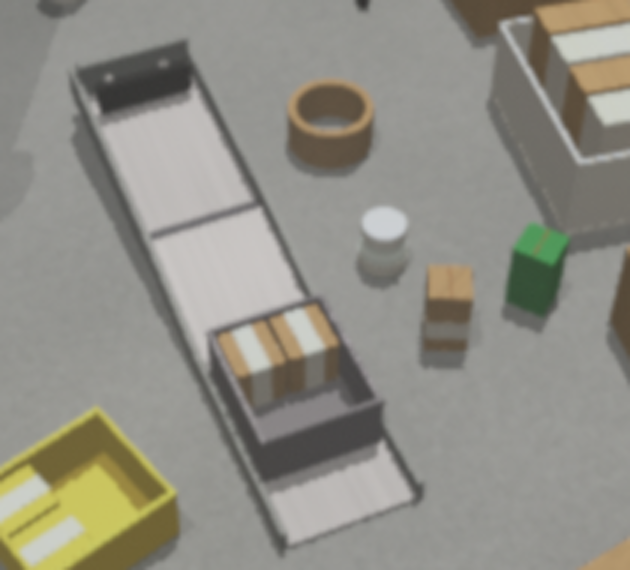

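Brown carton confirmed: tan-and-white, about 75 mm tall, at (0.624,-0.139); the green one is excluded. Next, fit the rack.

```bash
cat > rack.py <<'E'
import numpy as np
def deck(s):
    return np.where(s<.18,.006,np.where(s<.33,.006+(s-.18)*np.tan(np.radians(12)),.030+(s-.332)*np.tan(np.radians(8))))
from scipy.optimize import minimize
for n in ["scene","side"]:
    C=np.load(n+".npz")["C"].reshape(-1,3)
    c0=np.array([.46,-.19]);
    def fr(x):
        yaw,ox,oy,=x; u=np.array([np.cos(yaw),np.sin(yaw)]);v=np.array([-u[1],u[0]])
        d=C[:,:2]-[ox,oy]; return d@u,d@v
    # iterative: guess origin so crate at ~x=.07 
    x=np.array([np.radians(98.6),.475,-.30])
    # lateral + yaw via guide tops
    for it in range(4):
        s,t=fr(x); h=C[:,2]-deck(s)
        L=[]
        for sg in (1,-1):
            m=(s>0.19)&(s<.48)&(abs(t-sg*.062)<.012)&(h>.012)&(h<.026)
            # top of guide
            L.append(np.polyfit(s[m],t[m],1)); k=m.sum()
        sl=np.mean([l[0] for l in L]); of=np.mean([np.polyval(l,.33) for l in L])
        sep=np.polyval(L[0],.33)-np.polyval(L[1],.33)
        u=np.array([np.cos(x[0]),np.sin(x[0])]);v=np.array([-u[1],u[0]])
        # rotate about s=.33
        piv=x[1:]+u*.33+v*of; x[0]+=np.arctan(sl); u=np.array([np.cos(x[0]),np.sin(x[0])]); x[1:]=piv-u*.33
        # along: match deck heights
        s,t=fr(x); m=(abs(t)<.045)
        best=[]
        for ds in np.arange(-.04,.04,.0005):
            ss=s-ds; k=m&(ss>.20)&(ss<.47)
            r=C[k,2]-deck(ss[k]); best.append((np.minimum(abs(r-np.clip(np.median(r),-.003,.003)),.01).mean(),ds,np.median(r)))
        b=min(best); x[1:]+=u*b[1]
    print(n,np.degrees(x[0]),x[1:],"sep",sep,[l[0] for l in L],b)
    s,t=fr(x);m=abs(t)<.045
    for a in np.arange(-.03,.57,.02):
        k=m&(s>a)&(s<a+.02)
        if k.sum(): print(round(a+.01,3),k.sum(),np.median(C[k,2]).round(4),float(deck(a+.01).round(4)))
E
python3 rack.py
```

```text
scene 98.85753290324088 [ 0.48391261 -0.29409716] sep 0.12378529156321305 [np.float64(0.001209257149419886), np.float64(-0.001209210073611546)] (np.float64(0.0014536492516788895), np.float64(3.469446951953614e-17), np.float64(-7.857730504894772e-05))
-0.02 133 0.0042 0.006
0.0 159 0.0058 0.006
0.02 119 0.006 0.006
0.04 173 0.0442 0.006
0.06 89 0.0095 0.006
0.08 90 0.0101 0.006
0.1 72 0.0097 0.006
0.12 110 0.0594 0.006
0.14 171 0.0597 0.006
0.16 160 0.0598 0.006
0.18 238 0.0081 0.006
0.2 158 0.0105 0.0103
0.22 155 0.0142 0.0145
0.24 159 0.0186 0.0188
0.26 160 0.023 0.023
0.28 160 0.0272 0.0273
0.3 165 0.0313 0.0315
0.32 165 0.0359 0.0358
0.34 154 0.0313 0.0311
0.36 161 0.0339 0.0339
0.38 153 0.0367 0.0367
0.4 155 0.0395 0.0396
0.42 164 0.0424 0.0424
0.44 176 0.0451 0.0452
0.46 175 0.0478 0.048
0.48 259 0.0518 0.0508
0.5 152 0.0799 0.0536
0.52 285 0.0784 0.0564
0.54 56 0.0601 0.0592
0.56 206 0.041 0.062
side 99.09304500157691 [ 0.48094522 -0.29302104] sep 0.12377397070194121 [np.float64(0.00047303581088594976), np.float64(-0.0004730353392234315)] (np.float64(0.0019414051660359291), np.float64(3.469446951953614e-17), np.float64(-0.0006958363486276424))
-0.02 298 0.0032 0.006
0.0 237 0.0052 0.006
0.02 238 0.0052 0.006
0.04 614 0.0309 0.006
0.08 77 0.0095 0.006
0.1 180 0.0093 0.006
0.12 548 0.0409 0.006
0.14 203 0.0587 0.006
0.16 245 0.0598 0.006
0.18 13 0.0638 0.006
0.2 3 0.0107 0.0103
0.22 176 0.0143 0.0145
0.24 197 0.0181 0.0188
0.26 201 0.0227 0.023
0.28 182 0.0261 0.0273
0.3 196 0.0309 0.0315
0.32 169 0.035 0.0358
0.34 121 0.0312 0.0311
0.36 170 0.0332 0.0339
0.38 163 0.0364 0.0367
0.4 158 0.0385 0.0396
0.42 146 0.042 0.0424
0.44 154 0.0442 0.0452
0.46 146 0.0471 0.048
0.48 407 0.066 0.0508
0.5 50 0.0887 0.0536
0.52 248 0.0876 0.0564
0.54 10 0.0932 0.0592
```

```bash
cat > go.py <<'E'
from h import *
YAW=np.radians(98.95);O=np.array([.4825,-.2936]);U=np.array([np.cos(YAW),np.sin(YAW)]);V=np.array([-U[1],U[0]])
def rk(s,t=0.): return O+s*U+t*V
def Rdown(jaw): # tool x down, y at jaw angle (deg)
    a=np.radians(jaw);y=np.array([np.cos(a),np.sin(a),0]);x=np.array([0,0,-1.]);return np.stack([x,y,np.cross(x,y)],1)
def delta(pos,Rt,st=None,T=None):
    st=st or telemetry.state();R0=R.from_quat(st["eef_rot"]).as_matrix();p0=np.array(st["ee_pos"])
    return (R0.T@(np.array(pos)-p0)).round(4),R.from_matrix(R0.T@Rt).as_rotvec().round(4)
def inrack(p): d=np.array(p)[:2]-O; return d@U,d@V,p[2]
E
python3 - <<'E'
from go import *
print(delta([.624,-.139,.19],Rdown(-17)))
for n in ["scene","side"]:
    C=np.load(n+".npz")["C"].reshape(-1,3);I=np.load(n+".npz")["I"].reshape(-1,3)
    off={"scene":(.0012,-.0005),"side":(-.0015,.0006)}[n]
    d=C[:,:2]-off-O;s=d@U;t=d@V
    for t0 in(-.03,0,.03):
        m=(abs(t-t0)<.015)&(s>.44)&(s<.53)
        k=np.argsort(s[m]);print(n,t0,[(round(a*1000),round(b*1000),int(c)) for a,b,c in zip(s[m][k],C[m][k,2],I[m][k].mean(1))][::5])
E
```

```text
(array([ 0.004 , -0.569 ,  0.6304]), array([ 1.4817, -0.    , -0.    ]))
scene -0.03 [(440, 47, 190), (441, 45, 187), (444, 46, 188), (446, 48, 189), (447, -2, 96), (449, 47, 189), (451, 46, 187), (452, -1, 95), (454, 47, 188), (457, 47, 186), (459, 48, 189), (460, 47, 188), (462, 48, 189), (463, 46, 187), (465, 50, 189), (466, 3, 94), (468, 46, 184), (470, 50, 188), (471, 47, 189), (473, 52, 188), (474, 50, 188), (475, 50, 181), (477, 1, 96), (478, 52, 148), (481, 52, 145), (482, 51, 137), (484, 53, 136), (484, 54, 134), (485, 90, 63), (486, 76, 64), (486, 90, 60), (486, 1, 94), (486, 57, 96), (486, -1, 99), (487, 51, 101), (488, 88, 69), (489, 89, 67), (490, 90, 73), (491, 89, 68), (493, 89, 74), (494, 89, 67), (495, 0, 92), (496, 89, 82), (497, 0, 97), (501, 59, 159), (502, 73, 143), (503, 77, 135), (505, 54, 162), (506, 0, 96), (507, 55, 176), (509, 53, 123), (509, 74, 140), (510, 55, 119), (512, 0, 93), (513, 57, 115), (514, 79, 182), (515, 74, 147), (516, 56, 119), (517, 1, 96), (519, 55, 130), (519, 82, 79), (519, 84, 78), (520, 96, 115), (520, 96, 117), (520, 68, 94), (520, 6
[... 4229 characters left out ...]
9, 182), (473, 50, 175), (476, 48, 170), (479, 52, 125), (480, 47, 140), (481, 51, 123), (482, 52, 121), (482, 50, 122), (483, 69, 54), (483, 76, 54), (484, 75, 53), (484, 55, 98), (485, 90, 61), (485, 91, 63), (485, 52, 102), (486, 79, 55), (486, 48, 122), (486, 80, 53), (487, 79, 54), (487, 91, 68), (487, 92, 67), (487, 48, 116), (488, 58, 63), (488, 76, 54), (488, 70, 54), (489, 63, 54), (489, 84, 56), (490, 86, 60), (493, 48, 93), (497, 89, 72), (513, 76, 115), (516, 73, 73), (517, 76, 130), (517, 88, 78), (518, 91, 87), (519, 79, 78), (519, 90, 84), (519, 88, 82), (520, 67, 73), (520, 83, 78), (521, 94, 121), (521, 97, 142), (522, 93, 121), (523, 76, 83), (524, 96, 144), (526, 91, 132)]
```

```bash
python3 -m jog '[0,-0.04,0.0445,0.1,0,0,-1, 0,-0.08,0.089,0.2,0,0,-1, 0,-0.12,0.1335,0.3,0,0,-1, 0,-0.16,0.178,0.4,0,0,-1, 0,-0.2,0.2225,0.5,0,0,-1, 0,-0.24,0.267,0.6,0,0,-1, 0,-0.28,0.3115,0.7,0,0,-1, 0,-0.32,0.356,0.8,0,0,-1]'; python3 -c "
from go import *
print(delta([.624,-.139,.19],Rdown(-17)))"
```

```text
clock: 2.1
ee_pos: [0.4642, 0.1932, 0.1944]
eef_rot: [0.396, 0.586, -0.396, 0.586]
force: [0.4, -0.4, -0.1]
finger_gap: 0.0854
(array([0.0045, 0.0245, 0.3678]), array([ 6.786e-01, -4.000e-04, -1.200e-03]))
```

```bash
python3 -m jog '[0,0.004,0.053,0.1,0,0,-0.6, 0,0.008,0.106,0.2,0,0,-0.6, 0,0.012,0.159,0.3,0,0,-0.6, 0,0.016,0.212,0.4,0,0,-0.6, 0,0.02,0.265,0.5,0,0,-0.6, 0,0.023,0.318,0.6,0,0,-0.6, 0.0045,0.0245,0.368,0.679,0,0,-0.6, 0.0045,0.0245,0.368,0.679,0,0,-0.6]'; python3 - <<'E'
from go import *
st=telemetry.state();print(delta([.624,-.139,.19],Rdown(-17)),st["finger_gap"])
p=cams.capture("wrist");save(p,"w2.png");C=cloud(p,st)
for r in cams.outline_of(p,"carton_mid")[:3]:
    Q=C[r["region"]&(p["depth"]>0)];T=Q[Q[:,2]>.068];print(r["p"],r["xy"],len(T),cv2.minAreaRect((T[:,:2]*1000).astype(np.float32)),np.median(T[:,2]))
E
```

```text
clock: 3.1
ee_pos: [0.6249, -0.1403, 0.1887]
eef_rot: [-0.568, -0.42, 0.569, -0.42]
force: [-0.9, 0.9, -0.4]
finger_gap: 0.0683
(array([-0.0013, -0.0013, -0.0009]), array([-0.0014,  0.0008,  0.0003])) 0.06827204867972549
0.62 [363.1, 129.6] 2087 ((718.570068359375, -115.94891357421875), (39.939083099365234, 40.330421447753906), 45.55836868286133) 0.07573029822284116
0.56 [276.3, 185.6] 1743 ((623.1179809570312, -140.03335571289062), (39.86528015136719, 39.471588134765625), 73.9925765991211) 0.07582100802961411
```

View pics/w2.png

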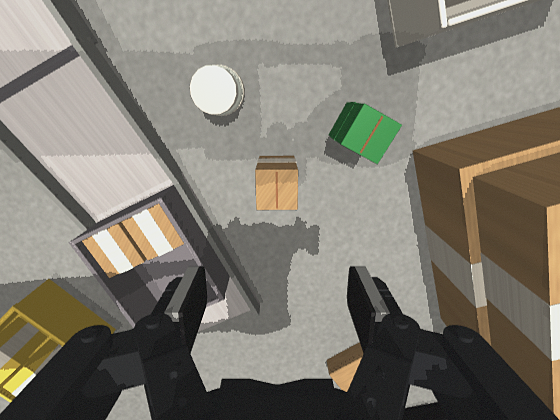

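```bash
python3 -m jog '[0.04,-0.0015,0,0,0,0,-0.6, 0.08,-0.0015,0,0,0,0,-0.6, 0.12,-0.0015,0,0,0,0,-0.6, 0.145,-0.0015,0,0,0,0,-0.6, 0.145,-0.0015,0,0,0,0,-0.6, 0.145,-0.0015,0,0,0,0,1, 0.145,-0.0015,0,0,0,0,1, 0.145,-0.0015,0,0,0,0,1]'
python3 -m jog '[0,0,0,0,0,0,1, 0,0,0,0,0,0,1, -0.002,0,0,0,0,0,1, -0.02,0,0,0,0,0,1, -0.05,0,0,0,0,0,1, -0.09,0,0,0,0,0,1, -0.13,0,0,0,0,0,1, -0.14,0,0,0,0,0,1]'
python3 - <<'E'
from go import *
st=telemetry.state()
p=cams.capture("wrist");save(p,"w3.png")
q=cams.capture("side");save(q,"s3.png")
C=cloud(q)
for r in cams.outline_of(q,"crate_mid")[:2]:
    Q=C[r["region"]&(q["depth"]>0)];T=Q[Q[:,2]>.058];print(r["p"],r["xy"],len(T),cv2.minAreaRect((T[:,:2]*1000).astype(np.float32)))
# target: crate centre s ~, carton at s-0.0255
for s in (.106,.107,.108): print(rk(s))
print(delta([*rk(.107-.028),.185],Rdown(8.95)))
E
```

```text
clock: 4.2
ee_pos: [0.624, -0.1367, 0.0461]
eef_rot: [0.568, 0.421, -0.567, 0.422]
force: [0.2, 1.7, -0.4]
finger_gap: 0.0137
clock: 5.2
ee_pos: [0.6256, -0.1372, 0.1901]
eef_rot: [0.57, 0.419, -0.566, 0.424]
force: [-0.1, 0.4, 0.6]
finger_gap: -0.0002
0.72 [214.9, 309.5] 278 ((261.63604736328125, -265.72802734375), (130.75828552246094, 114.012451171875), 25.921918869018555)
0.64 [287.3, 265.5] 809 ((465.15643310546875, -189.60604858398438), (113.08983612060547, 135.5469512939453), 7.864506721496582)
[ 0.46600932 -0.18889061]
[ 0.46585374 -0.18790278]
[ 0.46569817 -0.18691496]
(array([-0.0002, -0.1233,  0.1199]), array([-4.502e-01,  2.000e-04, -8.000e-04]))
```

View pics/w3.png

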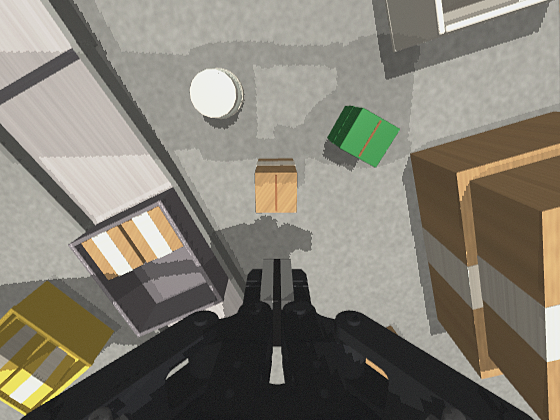

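View pics/s3.png

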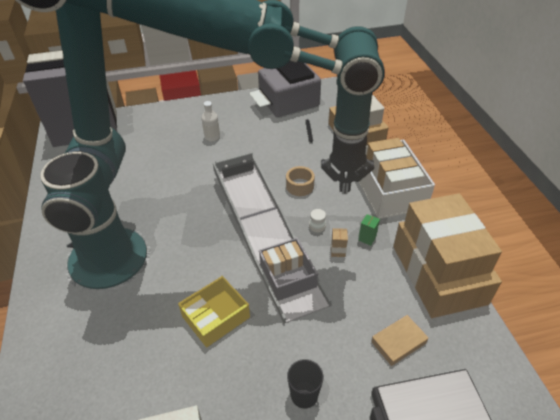

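```bash
python3 - <<'E'
from go import *
st=telemetry.state();print(st["ee_pos"],st["joint_pos"].round(3))
def proj(p,P,st=None):
    f,cx,cy=K(p);c=np.linalg.inv(c2w(p,st))@np.append(P,1);return (cx+f*c[0]/-c[2],cy-f*c[1]/-c[2],-c[2])
Rm=R.from_quat(st["eef_rot"]).as_matrix()
for n in("side","scene","wrist"):
    p=cams.capture(n)
    for b in(0,.019,.073):
        P=st["ee_pos"]-Rm[:,0]*b;u,v,d=proj(p,P,st);print(n,b,u,v,d,p["depth"][int(v),int(u)])
    print("carton top",proj(p,np.array([.6235,-.14,.0755]),st))
    save(p,n+"4.png")
    C=cloud(p,st)
    # nearest cloud points in gripper region
    m=(np.linalg.norm(C-st["ee_pos"],axis=2)<.15)&(C[...,2]>.1)&(p["depth"]>0)
    Q=C[m];print(len(Q),Q.min(0),Q[np.argmin(Q[:,2])]) if len(Q) else print("none")
E
```

```text
[ 0.62295157 -0.13652516  0.18494932] [-0.255  0.199  1.699 -0.     1.242  0.039]
side 0 342.70497817029934 203.2431723171687 1.2025140293969758 1.4649247
side 0.019 343.31688178159845 197.83334893629484 1.188734091876611 1.484805
side 0.073 345.1360710406262 181.74994559303082 1.1495700589239946 1.1492734
carton top (np.float64(340.0114916309197), np.float64(233.04525699187812), np.float64(1.2796527615139663))
1056 [ 0.55851178 -0.16705451  0.22239353] [ 0.61782668 -0.14446143  0.22239353]
scene 0 218.35874151760254 207.67165021129156 0.9497576980989333 1.1272646
scene 0.019 217.4864632688341 202.62113333056416 0.9346366339107878 1.1129694
scene 0.073 214.84582894921945 187.33178245442832 0.8916609777971106 0.8648136
carton top (np.float64(221.54259768375627), np.float64(233.7785324088269), np.float64(1.0370726657832223))
789 [ 0.56657396 -0.16561687  0.22321712] [ 0.62953616 -0.13094892  0.22321712]
wrist 0 278.84712069866725 240.03901017397683 0.1980804235453879 0.39705095
wrist 0.019 279.0621775834178 254.42503335279736 0.18013990489663545 0.40511322
wrist 0.073 279.9996037721694 317.13325539119376 0.1291510624212338 0.12651181
carton top (np.float64(279.63827646932583), np.float64(193.7651544791669), np.float64(0.302469755544173))
39054 [ 0.56513427 -0.15799243  0.22591211] [ 0.62947766 -0.12920194  0.22591211]
```

View pics/scene4.png

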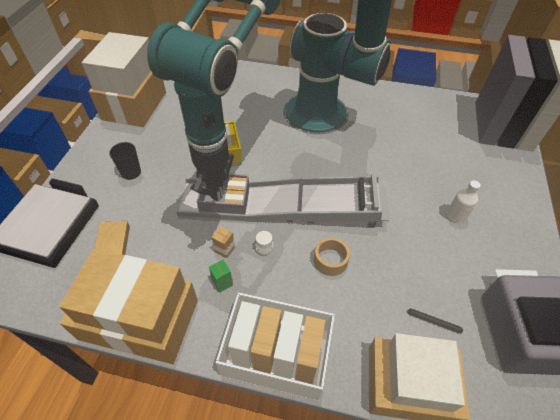

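The grasp missed. The carton still stands at (340,241) in side, and all three depth images put the real fingertips about 38 mm above the reported TCP. I will allow for that and retry, with commanded z near 0.006, which is safe whichever is right.

```bash
python3 -m jog '[0,0,0.002,0,0,0,-0.6, 0,0,0.002,0,0,0,-0.6, 0,0,0.002,0,0,0,-0.6, 0.04,0,0.002,0,0,0,-0.6, 0.08,0,0.002,0,0,0,-0.6, 0.12,0,0.002,0,0,0,-0.6, 0.14,0,0.002,0,0,0,-0.6, 0.14,0,0.002,0,0,0,-0.6]'
python3 - <<'E'
from go import *
st=telemetry.state();print(st["ee_pos"],st["force"],st["finger_gap"])
for n in("side","scene","wrist"):
    p=cams.capture(n);C=cloud(p,st);save(p,n+"5.png")
    m=(np.linalg.norm(C[...,:2]-st["ee_pos"][:2],axis=2)<.06)&(np.linalg.norm(C[...,:2]-st["ee_pos"][:2],axis=2)>.032)&(C[...,2]>.03)&(C[...,2]<.13)&(p["depth"]>0)
    Q=C[m];print(n,len(Q),np.percentile(Q[:,2],[0,5,20]))
E
```

```text
clock: 6.5
ee_pos: [0.6209, -0.138, 0.0428]
eef_rot: [-0.567, -0.422, 0.569, -0.42]
force: [1.4, -1.0, 0.4]
finger_gap: 0.068
[ 0.6209051  -0.13799457  0.04278349] [ 1.38874322 -1.02729947  0.36234923] 0.0680084569164783
side 102 [0.08722042 0.09298496 0.0995076 ]
scene 128 [0.08941141 0.09245796 0.09939375]
wrist 5335 [0.08770235 0.0934231  0.10117658]
```

View pics/wrist5.png

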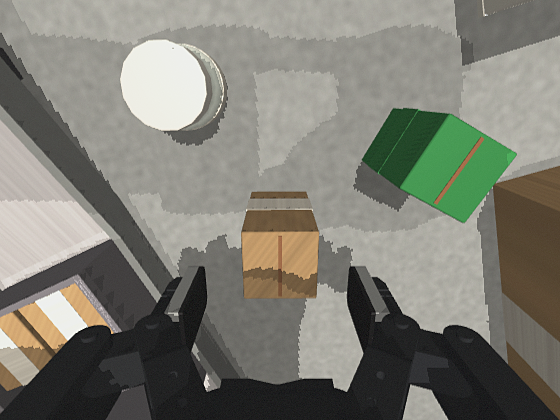

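View pics/side5.png

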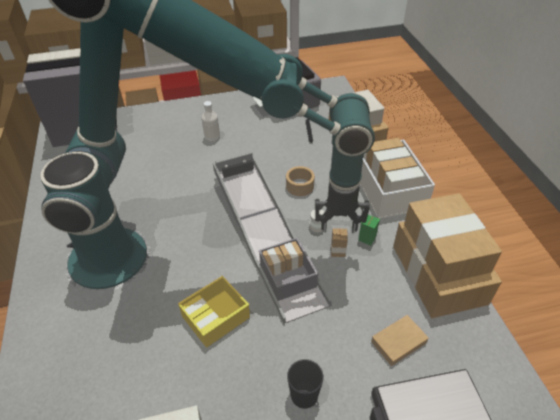

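```bash
python3 -m jog '[0.015,0,0.001,0,0,0,-0.6, 0.03,0,0.001,0,0,0,-0.6, 0.038,0,0.001,0,0,0,-0.6, 0.038,0,0.001,0,0,0,-0.6, 0.038,0,0.001,0,0,0,1, 0.038,0,0.001,0,0,0,1, 0.038,0,0.001,0,0,0,1, 0.038,0,0.001,0,0,0,1]'
python3 - <<'E'
from go import *
st=telemetry.state()
p=cams.capture("wrist");save(p,"wrist6.png");print(st["force"],st["ee_pos"],st["finger_gap"])
E
```

```text
clock: 7.65
ee_pos: [0.6228, -0.1396, 0.0072]
eef_rot: [0.568, 0.421, -0.567, 0.422]
force: [0.3, -0.8, 1.9]
finger_gap: 0.0391
[ 0.26917454 -0.77435292  1.92509867] [ 0.62278978 -0.139553    0.0072333 ] 0.03911504821369132
```

View pics/wrist6.png

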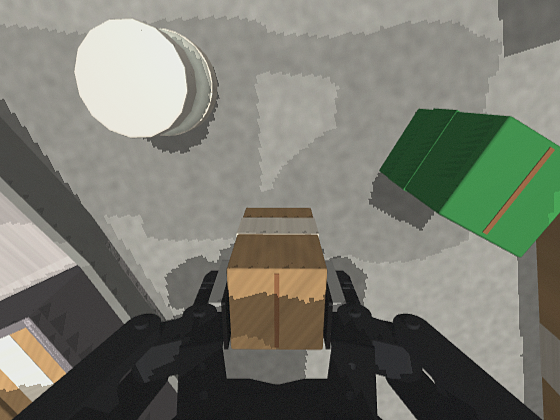

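```bash
python3 -m jog '[-0.02,0,0,0,0,0,1, -0.05,0,0,0,0,0,1, -0.09,0,0,0,0,0,1, -0.11,0,0,0,0,0,1, -0.12,0,0,0,0,0,1, -0.12,0,0,0,0,0,1, -0.12,0,0,0,0,0,1, -0.12,0,0,0,0,0,1]'
python3 - <<'E'
from go import *
st=telemetry.state();print(st["force"],st["ee_pos"],st["finger_gap"])
print(delta([*rk(.0805),.127],Rdown(8.95)))
E
```

```text
clock: 8.7
ee_pos: [0.6209, -0.1391, 0.1247]
eef_rot: [-0.567, -0.422, 0.568, -0.421]
force: [-0.3, -0.1, -2.2]
finger_gap: 0.0393
[-0.26267567 -0.11575057 -2.21436143] [ 0.62092529 -0.13907099  0.12470918] 0.039333625874568255
(array([-0.0019, -0.1227,  0.1155]), array([-0.4503, -0.0006,  0.0029]))
```

```bash
python3 -m jog '[0,-0.022,0.02,-0.09,0,0,1, 0,-0.044,0.04,-0.18,0,0,1, 0,-0.066,0.06,-0.27,0,0,1, 0,-0.088,0.08,-0.36,0,0,1, 0,-0.11,0.1,-0.45,0,0,1, 0,-0.123,0.1155,-0.45,0,0,1, 0,-0.123,0.1155,-0.45,0,0,1, 0,-0.123,0.1155,-0.45,0,0,1]'
python3 - <<'E'
from go import *
st=telemetry.state();print(st["force"],st["ee_pos"],st["finger_gap"])
print(delta([*rk(.0805),.127],Rdown(8.95)))
for n in("side","wrist"):
    p=cams.capture(n);save(p,n+"7.png");C=cloud(p,st)
    for r in cams.outline_of(p,"crate_mid")[:2]:
        Q=C[r["region"]&(p["depth"]>0)];T=Q[(Q[:,2]>.06)&(Q[:,2]<.07)];b=cv2.minAreaRect((T[:,:2]*1000).astype(np.float32));print(n,r["p"],r["xy"],len(T),b,inrack([b[0][0]/1e3,b[0][1]/1e3,0]))
E
```

```text
clock: 9.7
ee_pos: [0.4715, -0.2143, 0.1266]
eef_rot: [0.46, 0.537, -0.46, 0.537]
force: [-0.0, 0.1, -0.8]
finger_gap: 0.0396
[-0.00978867  0.14440421 -0.765926  ] [ 0.4714763  -0.21429602  0.12655223] 0.03957441224097074
(array([-0.0004, -0.0014, -0.0004]), array([-0.0014, -0.    , -0.0007]))
side 0.98 [283.3, 273.0] 383 ((464.581787109375, -188.27430725097656), (111.76435852050781, 136.46273803710938), 8.719537734985352) (np.float64(0.10683087850309864), np.float64(0.0013142695734243883), 0)
side 0.72 [213.5, 310.4] 86 ((260.83740234375, -267.13250732421875), (127.41361236572266, 111.7975082397461), 26.113370895385742) (np.float64(0.06062983829972915), np.float64(0.2148461265092014), 0)
wrist 0.83 [277.0, 154.8] 11519 ((465.7933654785156, -189.3503875732422), (112.59387969970703, 130.04901123046875), 8.227740287780762) (np.float64(0.10557941176150501), np.float64(0.000284851291470048), 0)
wrist 0.59 [59.1, 213.4] 1690 ((268.5404052734375, -261.9859313964844), (117.4928207397461, 112.08844757080078), 25.425155639648438) (np.float64(0.0645153766787926), np.float64(0.20643624604515595), 0)
```

View pics/wrist7.png

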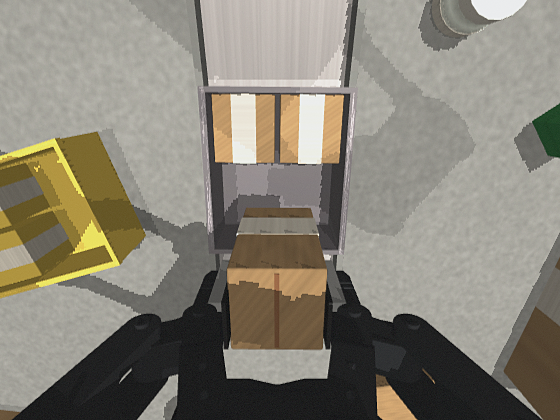

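View pics/side7.png

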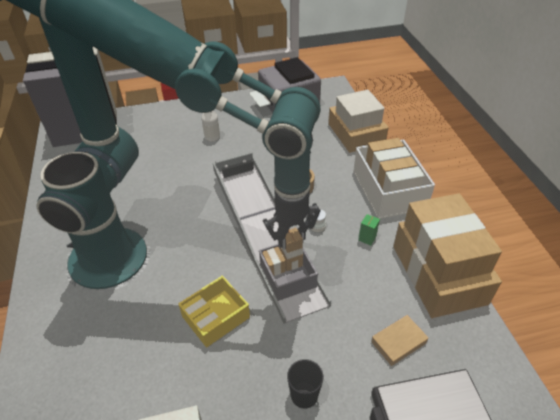

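```bash
python3 - <<'E'
from go import *
st=telemetry.state()
p=cams.capture("wrist");C=cloud(p,st)
for r in cams.outline_of(p,"carton_mid")[:2]:
    Q=C[r["region"]&(p["depth"]>0)];z=np.percentile(Q[:,2],95);T=Q[Q[:,2]>z-.006];b=cv2.minAreaRect((T[:,:2]*1000).astype(np.float32));print(r["p"],r["xy"],z,len(T),b,inrack([b[0][0]/1e3,b[0][1]/1e3,0]),np.percentile(Q[:,2],2))
E
```

```text
0.68 [551.1, 128.0] 0.026789149849769992 192 ((698.0133056640625, -123.52623748779297), (9.239847183227539, 26.27174949645996), 25.726438522338867) (np.float64(0.13447508540648195), np.float64(-0.23934811680527096), 0) 0.001436173295223424
0.63 [277.4, 282.7] 0.19610015383305718 8277 ((469.63134765625, -213.91270446777344), (40.03007888793945, 41.58683776855469), 9.476227760314941) (np.float64(0.08071906943990227), np.float64(0.0003148192194848003), 0) 0.1285780196384365
```

```bash
python3 -m jog '[0.03,-0.001,0,0,0,0,1, 0.06,-0.001,0,0,0,0,1, 0.085,-0.001,0,0,0,0,1, 0.1,-0.001,0,0,0,0,1, 0.107,-0.001,0,0,0,0,1, 0.11,-0.001,0,0,0,0,1, 0.11,-0.001,0,0,0,0,1, 0.11,-0.001,0,0,0,0,1]'
```

```text
clock: 11.0
ee_pos: [0.4707, -0.2148, 0.0173]
eef_rot: [0.46, 0.537, -0.459, 0.538]
force: [0.1, -0.1, -1.5]
finger_gap: 0.0394
```

```bash
python3 -m jog '[0,0,0,0,0,0,-0.3, 0,0,0,0,0,0,-0.3, 0,0,0,0,0,0,-0.3, -0.01,0,0,0,0,0,-0.3, -0.04,0,0,0,0,0,-0.3, -0.08,0,0,0,0,0,-0.3, -0.12,0,0,0,0,0,-0.3, -0.12,0,0,0,0,0,-0.3]'
python3 - <<'E'
from go import *
st=telemetry.state();print(st["ee_pos"],st["finger_gap"])
p=cams.capture("wrist");save(p,"wrist8.png");C=cloud(p,st)
for r in cams.outline_of(p,"carton_mid")[:2]:
    Q=C[r["region"]&(p["depth"]>0)];z=np.percentile(Q[:,2],95);T=Q[Q[:,2]>z-.006];b=cv2.minAreaRect((T[:,:2]*1000).astype(np.float32));print(r["p"],r["xy"],z,len(T),b,inrack([b[0][0]/1e3,b[0][1]/1e3,0]))
for r in cams.outline_of(p,"crate_mid")[:1]:
    Q=C[r["region"]&(p["depth"]>0)];T=Q[(Q[:,2]>.06)&(Q[:,2]<.07)];b=cv2.minAreaRect((T[:,:2]*1000).astype(np.float32));print(r["p"],r["xy"],len(T),b,inrack([b[0][0]/1e3,b[0][1]/1e3,0]))
E
```

```text
clock: 12.0
ee_pos: [0.4731, -0.2161, 0.1416]
eef_rot: [0.46, 0.534, -0.459, 0.541]
force: [0.1, -0.7, -0.9]
finger_gap: 0.0552
[ 0.47312246 -0.21608567  0.14157795] 0.05521829843147433
0.94 [544.5, 128.7] 0.042332700925000744 275 ((700.228759765625, -125.68928527832031), (12.024673461914062, 34.46181106567383), 25.237634658813477) (np.float64(0.131993710149286), np.float64(-0.24120008587985378), 0)
0.71 [274.2, 198.3] 0.08678278059031105 2510 ((469.633544921875, -214.60211181640625), (39.699527740478516, 40.332740783691406), 8.180920600891113) (np.float64(0.08003771415062783), np.float64(0.0004199015210531274), 0)
0.92 [64.2, 206.9] 1692 ((263.805908203125, -264.4298400878906), (127.60769653320312, 112.30775451660156), 25.510513305664062) (np.float64(0.06283778132221926), np.float64(0.2114933030964786), 0)
```

View pics/wrist8.png

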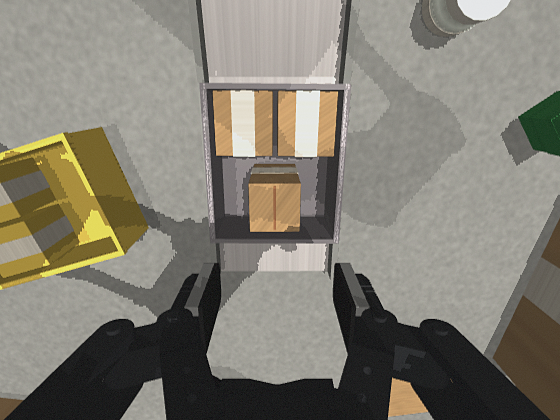

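```bash
cat >> go.py <<'E'
def Rt(tilt,jaw=8.95):
    a=np.radians(tilt);b=np.radians(jaw);x=np.array([np.sin(a)*U[0],np.sin(a)*U[1],-np.cos(a)]);y=np.array([np.cos(b),np.sin(b),0]);y-=x*(x@y);y/=np.linalg.norm(y);return np.stack([x,y,np.cross(x,y)],1)
OFF=.041
def tcp(s,z,tilt,t=0.): Rr=Rt(tilt);return np.array([*rk(s,t),z])+OFF*Rr[:,0],Rr
def tip(st): 
    Rm=R.from_quat(st["eef_rot"]).as_matrix();P=st["ee_pos"]-OFF*Rm[:,0];return np.round(inrack(P),4),np.degrees(np.arcsin(Rm[:2,0]@U)).round(1),np.degrees(np.arctan2(Rm[1,1],Rm[0,1])).round(2)
E
python3 - <<'E'
from go import *
print(tip(telemetry.state()))
for s,z in((-.02,.13),(-.01,.021),(.0,.021)): print(s,z,delta(*tcp(s,z,25)))
E
```

```text
(array([0.0806, 0.0007, 0.177 ]), np.float64(0.0), np.float64(8.94))
-0.02 0.13 (array([0.0431, 0.0008, 0.0833]), array([-4.000e-04,  4.357e-01,  7.000e-04]))
-0.01 0.021 (array([0.1521, 0.0009, 0.0733]), array([-4.000e-04,  4.357e-01,  7.000e-04]))
0.0 0.021 (array([0.1521, 0.0009, 0.0633]), array([-4.000e-04,  4.357e-01,  7.000e-04]))
```

```bash
python3 -m jog '[0,0,0.04,0,0.11,0,0, 0,0,0.08,0,0.22,0,0, 0.01,0,0.085,0,0.33,0,0, 0.043,0,0.083,0,0.436,0,0, 0.08,0,0.083,0,0.436,0,0, 0.11,0,0.083,0,0.436,0,0, 0.12,0,0.08,0,0.436,0,0, 0.12,0,0.08,0,0.436,0,0]'
python3 - <<'E'
from go import *
st=telemetry.state();print(tip(st),st["finger_gap"],st["joint_pos"].round(2))
for s,z in((-.01,.021),(.0,.021)): print(s,z,delta(*tcp(s,z,25)))
for n in("side","scene"):
    p=cams.capture(n);save(p,n+"9.png")
E
```

```text
clock: 13.15
ee_pos: [0.4812, -0.2921, 0.0153]
eef_rot: [0.548, 0.642, -0.349, 0.407]
force: [-0.4, 0.4, 0.3]
finger_gap: 0.0427
(array([-0.0158,  0.001 ,  0.0524]), np.float64(25.1), np.float64(8.95)) 0.042688284216362296 [-0.77  0.47  1.75  0.27  1.29 -1.05]
-0.01 0.021 (array([0.0309, 0.0011, 0.0083]), array([-0.0008, -0.0025,  0.0019]))
0.0 0.021 (array([ 0.0351,  0.0011, -0.0008]), array([-0.0008, -0.0025,  0.0019]))
```

View pics/side9.png

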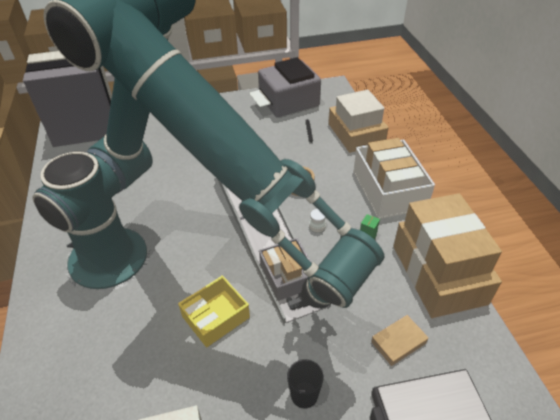

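```bash
python3 -m jog '[0.01,0,0.0025,0,0,0,0, 0.02,0,0.005,0,0,0,0, 0.031,0.001,0.0083,0,0,0,0, 0.031,0.001,0.0083,0,0,0,0, 0.033,0.001,0.004,0,0,0,0, 0.035,0.001,-0.0008,0,0,0,0, 0.035,0.001,-0.0008,0,0,0,0, 0.035,0.001,-0.0008,0,0,0,0]'
python3 - <<'E'
from go import *
st=telemetry.state();print(tip(st),st["force"])
p=cams.capture("wrist");save(p,"wrist10.png");C=cloud(p,st)
# fingers in rack frame: side view
d=C[...,:2]-O;S=d@U;Tt=d@V;Z=C[...,2]
m=(abs(Tt)<.045)&(S>-.06)&(S<.05)&(Z>.012)&(p["depth"]>0)&(p["depth"]<.3)
for sg in(1,-1):
    k=m&(Tt*sg>.015)
    for a in np.arange(-.04,.05,.006):
        q=k&(S>a)&(S<a+.006)
        if q.sum(): print(sg,round(a,3),q.sum(),Z[q].min().round(4),Z[q].max().round(4))
c=p["image"][:,:,::-1];cv2.imwrite("pics/wc10.png",c)
E
```

```text
clock: 14.25
ee_pos: [0.481, -0.2781, -0.0146]
eef_rot: [0.548, 0.641, -0.349, 0.409]
force: [-0.2, -0.1, 0.6]
finger_gap: 0.043
(array([-0.0018, -0.0009,  0.0226]), np.float64(24.9), np.float64(8.95)) [-0.17099133 -0.09113895  0.63728371]
1 -0.04 146 0.0634 0.0764
1 -0.034 350 0.0621 0.0758
1 -0.028 1148 0.0412 0.1114
1 -0.022 3088 0.0286 0.1088
1 -0.016 2575 0.0191 0.0952
1 -0.01 1010 0.0188 0.0718
1 -0.004 582 0.0236 0.0545
1 0.002 203 0.0239 0.0404
1 0.038 2054 0.0121 0.0687
1 0.044 232 0.0648 0.0679
-1 -0.04 356 0.0636 0.0807
-1 -0.034 460 0.0628 0.0996
-1 -0.028 1160 0.0413 0.1101
-1 -0.022 3048 0.0279 0.1081
-1 -0.016 2748 0.0185 0.0954
-1 -0.01 1013 0.0187 0.0725
-1 -0.004 582 0.0225 0.054
-1 0.002 201 0.0237 0.04
-1 0.038 2157 0.0124 0.0685
-1 0.044 118 0.0652 0.0676
```

View pics/wrist10.png

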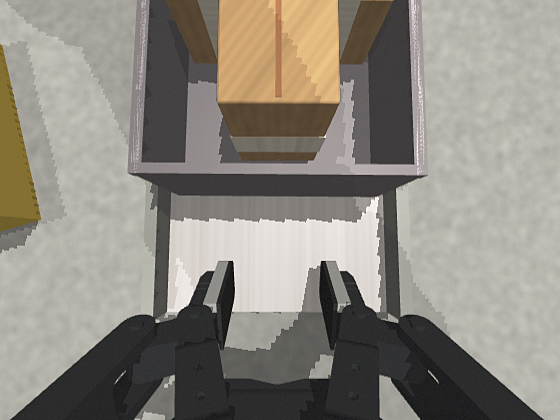

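```bash
cat > s.py <<'E'
from go import *
st=telemetry.state();print(tip(st),"Fu",round(float(st["force"][:2]@U),2),"Fv",round(float(st["force"][:2]@V),2),"Fz",round(float(st["force"][2]),2))
E
python3 -m jog '[0.0034,0,-0.0072,0,0,0,0, 0.0068,0,-0.0145,0,0,0,0, 0.0093,0,-0.0199,0,0,0,0, 0.0106,0,-0.0227,0,0,0,0, 0.0118,0,-0.0254,0,0,0,0, 0.0131,0,-0.0281,0,0,0,0, 0.0144,0,-0.0308,0,0,0,0, 0.0156,0,-0.0335,0,0,0,0]'; python3 s.py
```

```text
clock: 15.3
ee_pos: [0.4757, -0.2426, -0.0149]
eef_rot: [0.548, 0.64, -0.35, 0.41]
force: [0.3, -2.1, -0.3]
finger_gap: 0.043
(array([ 0.0342, -0.0012,  0.0223]), np.float64(24.8), np.float64(8.92)) Fu -2.15 Fv 0.05 Fz -0.31
```

```bash
python3 -m jog '[0.0021,0,-0.0045,0,0,0,0, 0.0042,0,-0.0091,0,0,0,0, 0.0063,0,-0.0136,0,0,0,0, 0.0085,0,-0.0181,0,0,0,0, 0.0106,0,-0.0227,0,0,0,0, 0.0127,0,-0.0272,0,0,0,0, 0.0148,0,-0.0317,0,0,0,0, 0.0169,0,-0.0362,0,0,0,0]'; python3 s.py
```

```text
clock: 16.3
ee_pos: [0.4688, -0.2016, -0.0149]
eef_rot: [0.548, 0.641, -0.349, 0.408]
force: [0.4, -3.5, -1.2]
finger_gap: 0.0432
(array([ 0.0757, -0.0008,  0.0222]), np.float64(25.0), np.float64(8.94)) Fu -3.56 Fv 0.16 Fz -1.2
```

```bash
python3 -m jog '[0.0021,0,-0.0045,0,0,0,0, 0.0042,0,-0.0091,0,0,0,0, 0.0063,0,-0.0136,0,0,0,0, 0.0085,0,-0.0181,0,0,0,0, 0.0106,0,-0.0227,0,0,0,0, 0.0127,0,-0.0272,0,0,0,0, 0.0148,0,-0.0317,0,0,0,0, 0.0169,0,-0.0362,0,0,0,0]'; python3 s.py
```

```text
clock: 17.3
ee_pos: [0.4625, -0.1621, -0.015]
eef_rot: [0.548, 0.641, -0.349, 0.408]
force: [0.9, -3.3, -2.1]
finger_gap: 0.0425
(array([ 0.1157, -0.0007,  0.0221]), np.float64(25.0), np.float64(8.94)) Fu -3.38 Fv -0.41 Fz -2.06
```

```bash
python3 -m jog '[0.0021,0,-0.0045,0,0,0,0, 0.0042,0,-0.0091,0,0,0,0, 0.0063,0,-0.0136,0,0,0,0, 0.0085,0,-0.0181,0,0,0,0, 0.0106,0,-0.0227,0,0,0,0, 0.0127,0,-0.0272,0,0,0,0, 0.0148,0,-0.0317,0,0,0,0, 0.0169,0,-0.0362,0,0,0,0]'; python3 s.py; python3 - <<'E'
from go import *
st=telemetry.state()
p=cams.capture("wrist");save(p,"wrist11.png");C=cloud(p,st);q=cams.capture("side");save(q,"side11.png")
d=C[...,:2]-O;S=d@U;T=d@V;Z=C[...,2]
m=(abs(T)<.012)&(p["depth"]>0)&(S>.1)&(S<.25)
for z0 in np.arange(.005,.1,.006):
    k=m&(Z>z0)&(Z<z0+.006)
    if k.sum(): print(z0.round(3),k.sum(),np.percentile(S[k],[1,10,50]).round(4))
E
```

```text
clock: 18.3
ee_pos: [0.4564, -0.1227, -0.015]
eef_rot: [0.548, 0.641, -0.349, 0.408]
force: [-0.1, -3.6, -3.0]
finger_gap: 0.0429
(array([ 0.1556, -0.0008,  0.0222]), np.float64(25.0), np.float64(8.94)) Fu -3.54 Fv 0.64 Fz -3.04
0.005 4221 [0.1006 0.1049 0.1238]
0.011 91 [0.1706 0.1706 0.1711]
0.017 119 [0.1693 0.1693 0.1697]
0.023 345 [0.168  0.1684 0.2409]
0.029 258 [0.1668 0.1672 0.168 ]
0.035 327 [0.1658 0.1661 0.1669]
0.041 354 [0.1644 0.1648 0.1658]
0.047 408 [0.1635 0.1636 0.1645]
0.053 464 [0.1622 0.1625 0.1633]
0.059 543 [0.157  0.1612 0.1622]
0.065 1048 [0.1571 0.1575 0.16  ]
0.071 2582 [0.2317 0.2325 0.2386]
0.077 652 [0.2394 0.2433 0.2474]
0.083 1256 [0.1724 0.1727 0.175 ]
0.089 9953 [0.1332 0.1347 0.1906]
0.095 3239 [0.1301 0.1311 0.1329]
```

View pics/wrist11.png

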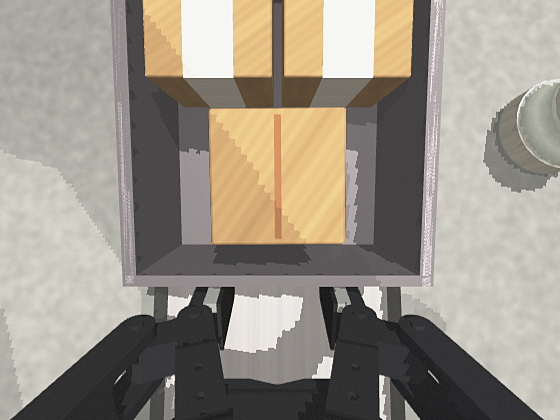

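View pics/side11.png

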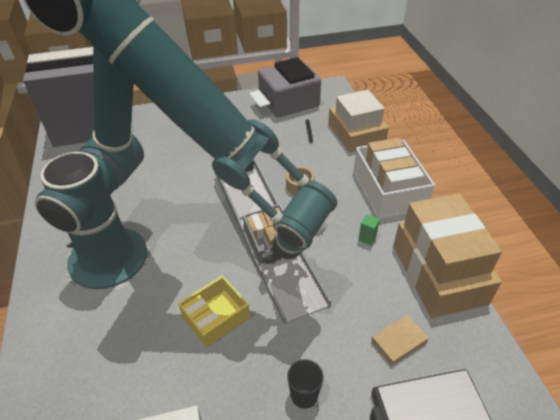

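```bash
python3 -m jog '[0.0021,0,-0.0045,0,0,0,0, 0.0038,0,-0.0082,0,0,0,0, 0.0049,0,-0.0131,0,0,0,0, 0.006,0,-0.018,0,0,0,0, 0.0072,0,-0.0228,0,0,0,0, 0.0083,0,-0.0277,0,0,0,0, 0.0094,0,-0.0326,0,0,0,0, 0.0105,0,-0.0374,0,0,0,0]'; python3 s.py
```

```text
clock: 19.4
ee_pos: [0.4505, -0.0849, -0.0086]
eef_rot: [0.548, 0.641, -0.349, 0.409]
force: [0.4, -4.1, -0.8]
finger_gap: 0.0422
(array([ 0.1938, -0.0009,  0.0286]), np.float64(25.0), np.float64(8.94)) Fu -4.11 Fv 0.25 Fz -0.78
```

```bash
python3 -m jog '[0.0011,0,-0.0049,0,0,0,0, 0.0022,0,-0.0097,0,0,0,0, 0.0034,0,-0.0146,0,0,0,0, 0.0045,0,-0.0195,0,0,0,0, 0.0056,0,-0.0244,0,0,0,0, 0.0067,0,-0.0292,0,0,0,0, 0.0079,0,-0.0341,0,0,0,0, 0.009,0,-0.039,0,0,0,0]'; python3 s.py
```

```text
clock: 20.4
ee_pos: [0.4445, -0.0463, -0.0003]
eef_rot: [0.548, 0.641, -0.349, 0.409]
force: [0.7, -5.3, 0.0]
finger_gap: 0.0425
(array([ 0.2329, -0.0009,  0.0369]), np.float64(25.0), np.float64(8.94)) Fu -5.31 Fv 0.09 Fz 0.02
```

```bash
python3 -m jog '[0.0011,0,-0.0049,0,0,0,0, 0.0022,0,-0.0097,0,0,0,0, 0.0034,0,-0.0146,0,0,0,0, 0.0045,0,-0.0195,0,0,0,0, 0.0056,0,-0.0244,0,0,0,0, 0.0067,0,-0.0292,0,0,0,0, 0.0079,0,-0.0341,0,0,0,0, 0.009,0,-0.039,0,0,0,0]'; python3 s.py
```

```text
clock: 21.4
ee_pos: [0.4395, -0.0083, 0.0088]
eef_rot: [0.548, 0.64, -0.349, 0.409]
force: [0.0, -1.9, -1.1]
finger_gap: 0.0426
(array([ 0.2713, -0.0018,  0.046 ]), np.float64(24.9), np.float64(8.93)) Fu -1.84 Fv 0.27 Fz -1.12
```

```bash
python3 -m jog '[0.0011,0,-0.0049,0,0,0,0, 0.0022,0,-0.0097,0,0,0,0, 0.0034,0,-0.0146,0,0,0,0, 0.0045,0,-0.0195,0,0,0,0, 0.0052,0,-0.0224,0,0,0,0, 0.0058,0,-0.0253,0,0,0,0, 0.0065,0,-0.0283,0,0,0,0, 0.0072,0,-0.0312,0,0,0,0]'; python3 s.py;  python3 - <<'E'
from go import *
st=telemetry.state()
p=cams.capture("wrist");save(p,"wrist12.png");C=cloud(p,st);q=cams.capture("side");save(q,"side12.png")
d=C[...,:2]-O;S=d@U;T=d@V;Z=C[...,2]
m=(abs(T)<.012)&(p["depth"]>0)&(S>.25)&(S<.42)
for z0 in np.arange(.02,.14,.006):
    k=m&(Z>z0)&(Z<z0+.006)
    if k.sum(): print(z0.round(3),k.sum(),np.percentile(S[k],[1,10,50]).round(4))
E
```

```text
clock: 22.4
ee_pos: [0.4335, 0.0233, 0.0146]
eef_rot: [0.548, 0.641, -0.349, 0.408]
force: [0.9, -3.2, -3.3]
finger_gap: 0.0429
(array([ 0.3033, -0.0009,  0.0518]), np.float64(25.0), np.float64(8.93)) Fu -3.34 Fv -0.37 Fz -3.34
0.02 1346 [0.2502 0.2519 0.2595]
0.026 2137 [0.2661 0.2711 0.2831]
0.032 421 [0.2925 0.2956 0.2995]
0.038 1212 [0.3173 0.3183 0.3241]
0.044 302 [0.3164 0.3168 0.408 ]
0.05 102 [0.3161 0.3161 0.3165]
0.056 69 [0.3157 0.3158 0.3158]
0.062 124 [0.3152 0.3152 0.3155]
0.068 93 [0.3149 0.3149 0.315 ]
0.074 100 [0.3144 0.3144 0.3146]
0.08 379 [0.3139 0.3142 0.3853]
0.086 471 [0.3135 0.3137 0.3848]
0.092 3628 [0.3093 0.3115 0.3907]
0.098 1446 [0.3094 0.3126 0.4056]
0.11 8 [0.3271 0.3271 0.3271]
0.116 10997 [0.2814 0.3288 0.3453]
0.122 1646 [0.2788 0.2797 0.2808]
0.128 1343 [0.2778 0.2782 0.279 ]
0.134 166 [0.282  0.2823 0.2828]
```

View pics/wrist12.png

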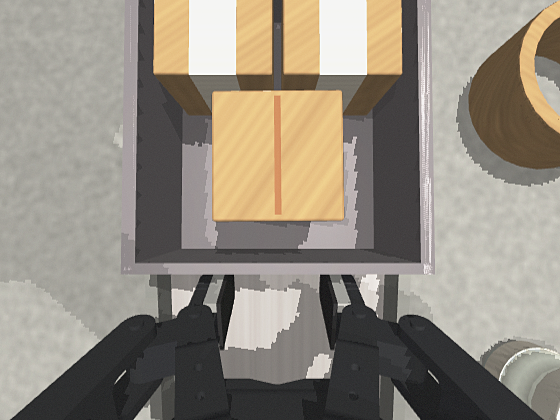

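View pics/side12.png

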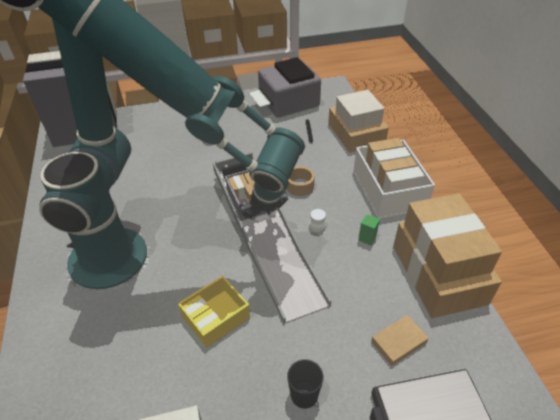

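```bash
python3 -m jog '[0.0013,0,-0.0027,0,0,0,0, 0.0025,0,-0.0054,0,0,0,0, 0.0038,0,-0.0082,0,0,0,0, 0.0051,0,-0.0109,0,0,0,0, 0.0063,0,-0.0136,0,0,0,0, 0.0074,0,-0.0159,0,0,0,0, 0.0085,0,-0.0181,0,0,0,0, 0.0085,0,-0.0181,0,0,0,0]'; python3 s.py
```

```text
clock: 23.5
ee_pos: [0.4316, 0.0424, 0.0152]
eef_rot: [0.548, 0.64, -0.349, 0.409]
force: [0.6, -6.2, 2.9]
finger_gap: 0.0428
(array([ 0.3226, -0.0019,  0.0524]), np.float64(24.9), np.float64(8.93)) Fu -6.18 Fv 0.4 Fz 2.92
```

```bash
cat > tail.py <<'E'
from go import *
import sys
st=telemetry.state()
p=cams.capture("wrist");save(p,sys.argv[1]+".png");C=cloud(p,st)
d=C[...,:2]-O;S=d@U;T=d@V;Z=C[...,2]
m=(abs(T)<.012)&(p["depth"]>0)&(S>.28)&(S<.42)
for z0 in np.arange(.026,.1,.006):
    k=m&(Z>z0)&(Z<z0+.006)
    if k.sum(): print(z0.round(3),k.sum(),np.percentile(S[k],[1,10,50,90]).round(4))
E
python3 tail.py wrist13; python3 s.py
```

```text
0.026 1287 [0.2803 0.2819 0.2886 0.2958]
0.032 2386 [0.2944 0.2999 0.3121 0.3419]
0.038 99 [0.3188 0.3199 0.3376 0.3381]
0.044 199 [0.3362 0.3367 0.4134 0.4187]
0.05 98 [0.3354 0.3354 0.3359 0.3363]
0.056 154 [0.3347 0.3347 0.3351 0.4066]
0.062 264 [0.3339 0.334  0.4055 0.4062]
0.068 309 [0.333  0.3333 0.4047 0.4055]
0.074 397 [0.3321 0.3324 0.4041 0.4104]
0.08 411 [0.3313 0.3316 0.403  0.4038]
0.086 1019 [0.3268 0.3272 0.3299 0.4027]
0.092 2545 [0.3288 0.4022 0.4092 0.4171]
0.098 223 [0.4099 0.4138 0.4178 0.4197]
(array([ 0.3226, -0.0019,  0.0524]), np.float64(24.9), np.float64(8.93)) Fu -6.47 Fv -0.42 Fz 2.14
```

View pics/wrist13.png

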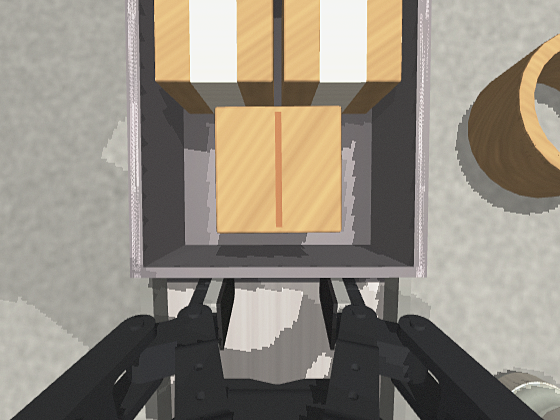

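```bash
python3 -m jog '[0.0006,0,-0.0019,0,0,0,0, 0.0012,0,-0.0038,0,0,0,0, 0.0018,0,-0.0057,0,0,0,0, 0.0023,0,-0.0076,0,0,0,0, 0.0029,0,-0.0096,0,0,0,0, 0.0035,0,-0.0115,0,0,0,0, 0.0035,0,-0.0115,0,0,0,0, 0.0035,0,-0.0115,0,0,0,0]'; python3 s.py; python3 tail.py wrist14
```

```text
clock: 24.55
ee_pos: [0.4298, 0.0542, 0.0169]
eef_rot: [0.548, 0.64, -0.349, 0.409]
force: [1.7, -5.6, 2.2]
finger_gap: 0.0428
(array([ 0.3345, -0.0019,  0.0541]), np.float64(24.9), np.float64(8.91)) Fu -5.79 Fv -0.85 Fz 2.2
0.026 1428 [0.2802 0.2819 0.2896 0.3297]
0.032 2443 [0.2943 0.2997 0.3125 0.3293]
0.038 811 [0.32   0.3232 0.3285 0.3555]
0.044 88 [0.3486 0.3486 0.3491 0.3491]
0.05 89 [0.3478 0.3478 0.3482 0.3482]
0.056 108 [0.347  0.347  0.3474 0.3478]
0.062 242 [0.3459 0.3463 0.4177 0.4184]
0.068 303 [0.3452 0.3453 0.4169 0.4176]
0.074 343 [0.3443 0.3446 0.4161 0.4167]
0.08 384 [0.3435 0.3437 0.4152 0.416 ]
0.086 496 [0.339  0.3427 0.3436 0.4151]
0.092 1582 [0.3387 0.3396 0.414  0.4183]
0.098 188 [0.4141 0.4153 0.4181 0.4197]
```

```bash
python3 -m jog '[0.0002,0,-0.0007,0,0,0,0, 0.0004,0,-0.0014,0,0,0,0, 0.0006,0,-0.0021,0,0,0,0, 0.0008,0,-0.0028,0,0,0,0, 0.001,0,-0.0033,0,0,0,0, 0.0012,0,-0.0038,0,0,0,0, 0.0012,0,-0.0038,0,0,0,0, 0.0012,0,-0.0038,0,0,0,0]'; python3 s.py
```

```text
clock: 25.6
ee_pos: [0.4292, 0.0579, 0.0174]
eef_rot: [0.548, 0.64, -0.349, 0.409]
force: [0.8, -7.8, 3.8]
finger_gap: 0.0427
(array([ 0.3382, -0.002 ,  0.0546]), np.float64(24.9), np.float64(8.92)) Fu -7.81 Fv 0.44 Fz 3.75
```

```bash
python3 -m jog '[0.0001,0,-0.0004,0,0,0,0, 0.0002,0,-0.0008,0,0,0,0, 0.0003,0,-0.0011,0,0,0,0, 0.0005,0,-0.0015,0,0,0,0, 0.0006,0,-0.0019,0,0,0,0, 0.0006,0,-0.0019,0,0,0,0, 0.0006,0,-0.0019,0,0,0,0, 0.0006,0,-0.0019,0,0,0,0]'; python3 s.py
```

```text
clock: 26.6
ee_pos: [0.4289, 0.0598, 0.0177]
eef_rot: [0.548, 0.64, -0.349, 0.409]
force: [0.4, -7.2, 2.8]
finger_gap: 0.0423
(array([ 0.3402, -0.002 ,  0.0548]), np.float64(24.9), np.float64(8.92)) Fu -7.23 Fv 0.69 Fz 2.8
```

```bash
cat > s2.py <<'E'
from go import *
F=[]
for i in range(4):
    st=telemetry.state();F.append(st["force"]);p=cams.capture("side")
F=np.array(F);print(tip(st),"mean Fu",(F[:,:2]@U).mean().round(2),"Fz",F[:,2].mean().round(2),(F[:,:2]@U).round(1))
E
python3 s2.py
python3 -m jog '[0.0001,0,-0.0004,0,0,0,0, 0.0002,0,-0.0007,0,0,0,0, 0.0003,0,-0.001,0,0,0,0, 0.0003,0,-0.001,0,0,0,0, 0.0003,0,-0.001,0,0,0,0, 0.0003,0,-0.001,0,0,0,0, 0.0003,0,-0.001,0,0,0,0, 0.0003,0,-0.001,0,0,0,0]'; python3 s2.py
```

```text
(array([ 0.3402, -0.002 ,  0.0548]), np.float64(24.9), np.float64(8.91)) mean Fu -7.12 Fz 3.0 [-7.2 -6.9 -7.2 -7.2]
clock: 27.8
ee_pos: [0.4288, 0.0608, 0.0178]
eef_rot: [0.548, 0.64, -0.349, 0.409]
force: [1.2, -6.0, 2.9]
finger_gap: 0.0422
(array([ 0.3412, -0.002 ,  0.055 ]), np.float64(24.9), np.float64(8.91)) mean Fu -6.52 Fz 3.13 [-6.1 -7.1 -5.9 -7. ]
```

```bash

python3 -m jog '[0.0001,0,-0.0004,0,0,0,0, 0.0002,0,-0.0007,0,0,0,0, 0.0003,0,-0.001,0,0,0,0, 0.0003,0,-0.001,0,0,0,0, 0.0003,0,-0.001,0,0,0,0, 0.0003,0,-0.001,0,0,0,0, 0.0003,0,-0.001,0,0,0,0, 0.0003,0,-0.001,0,0,0,0]'; python3 s2.py
```

```text
clock: 29.0
ee_pos: [0.4286, 0.0618, 0.018]
eef_rot: [0.548, 0.64, -0.349, 0.409]
force: [1.1, -7.0, 3.1]
finger_gap: 0.0428
(array([ 0.3423, -0.002 ,  0.0551]), np.float64(24.9), np.float64(8.92)) mean Fu -7.02 Fz 2.93 [-7.1 -7.  -6.4 -7.7]
```

```bash

python3 -m jog '[0.0001,0,-0.0004,0,0,0,0, 0.0002,0,-0.0007,0,0,0,0, 0.0003,0,-0.001,0,0,0,0, 0.0003,0,-0.001,0,0,0,0, 0.0003,0,-0.001,0,0,0,0, 0.0003,0,-0.001,0,0,0,0, 0.0003,0,-0.001,0,0,0,0, 0.0003,0,-0.001,0,0,0,0]'; python3 s2.py; python3 -c "
from go import *
p=cams.capture('scene');save(p,'scene15.png')
cv2.imwrite('pics/scene15c.png',cv2.resize(p['image'][150:250,270:420,::-1],None,fx=5,fy=5))"
```

```text
clock: 30.2
ee_pos: [0.4284, 0.0629, 0.0181]
eef_rot: [0.548, 0.64, -0.349, 0.409]
force: [0.5, -7.1, 3.3]
finger_gap: 0.0429
(array([ 0.3433, -0.002 ,  0.0553]), np.float64(24.9), np.float64(8.92)) mean Fu -6.8 Fz 2.81 [-7.1 -6.7 -6.7 -6.7]
```

View pics/scene15c.png

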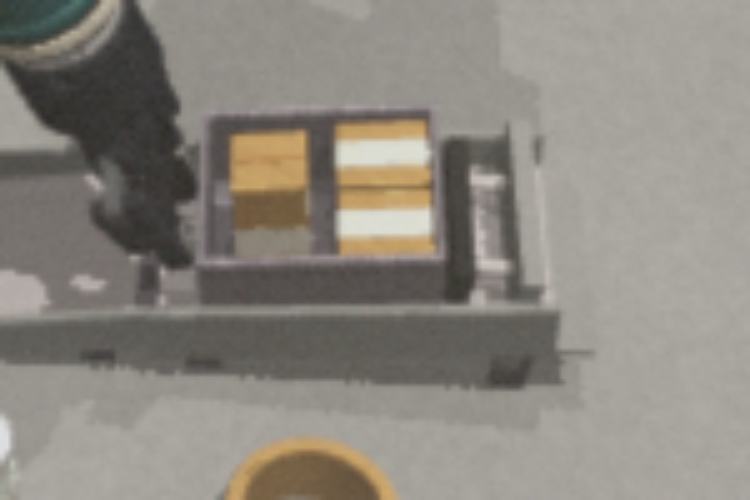

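The crop shows the crate front at about (440,210), right at the black buffer (455,210). The force has not risen yet, so I keep feeling in 1 mm steps.

```bash

python3 -m jog '[0.0001,0,-0.0004,0,0,0,0, 0.0002,0,-0.0007,0,0,0,0, 0.0003,0,-0.001,0,0,0,0, 0.0003,0,-0.001,0,0,0,0, 0.0003,0,-0.001,0,0,0,0, 0.0003,0,-0.001,0,0,0,0, 0.0003,0,-0.001,0,0,0,0, 0.0003,0,-0.001,0,0,0,0]'; python3 s2.py
```

```text
clock: 31.45
ee_pos: [0.4283, 0.0639, 0.0182]
eef_rot: [0.548, 0.64, -0.349, 0.409]
force: [0.9, -6.9, 3.5]
finger_gap: 0.0427
(array([ 0.3443, -0.002 ,  0.0554]), np.float64(24.9), np.float64(8.91)) mean Fu -6.73 Fz 3.33 [-7.  -6.5 -6.9 -6.5]
```

```bash

python3 -m jog '[0.0001,0,-0.0004,0,0,0,0, 0.0002,0,-0.0007,0,0,0,0, 0.0003,0,-0.001,0,0,0,0, 0.0003,0,-0.001,0,0,0,0, 0.0003,0,-0.001,0,0,0,0, 0.0003,0,-0.001,0,0,0,0, 0.0003,0,-0.001,0,0,0,0, 0.0003,0,-0.001,0,0,0,0]'; python3 s2.py
```

```text
clock: 32.65
ee_pos: [0.4283, 0.0646, 0.0183]
eef_rot: [0.548, 0.64, -0.349, 0.41]
force: [0.7, -7.8, 2.2]
finger_gap: 0.0425
(array([ 0.345 , -0.002 ,  0.0555]), np.float64(24.9), np.float64(8.92)) mean Fu -7.75 Fz 3.1 [-7.8 -7.5 -6.9 -8.8]
```

```bash

python3 -m jog '[0.0001,0,-0.0004,0,0,0,0, 0.0002,0,-0.0007,0,0,0,0, 0.0003,0,-0.001,0,0,0,0, 0.0003,0,-0.001,0,0,0,0, 0.0003,0,-0.001,0,0,0,0, 0.0003,0,-0.001,0,0,0,0, 0.0003,0,-0.001,0,0,0,0, 0.0003,0,-0.001,0,0,0,0]'; python3 s2.py
```

```text
clock: 33.85
ee_pos: [0.4282, 0.0651, 0.0184]
eef_rot: [0.548, 0.64, -0.349, 0.41]
force: [1.0, -9.9, 3.1]
finger_gap: 0.0427
(array([ 0.3456, -0.0021,  0.0556]), np.float64(24.8), np.float64(8.93)) mean Fu -9.65 Fz 2.8 [-9.9 -9.6 -9.2 -9.9]
```

```bash

python3 -m jog '[0.0001,0,-0.0004,0,0,0,0, 0.0002,0,-0.0007,0,0,0,0, 0.0003,0,-0.001,0,0,0,0, 0.0003,0,-0.001,0,0,0,0, 0.0003,0,-0.001,0,0,0,0, 0.0003,0,-0.001,0,0,0,0, 0.0003,0,-0.001,0,0,0,0, 0.0003,0,-0.001,0,0,0,0]'; python3 s2.py
```

```text
clock: 35.05
ee_pos: [0.4282, 0.0657, 0.0185]
eef_rot: [0.548, 0.64, -0.349, 0.411]
force: [0.6, -11.1, 3.2]
finger_gap: 0.0425
(array([ 0.3462, -0.0022,  0.0557]), np.float64(24.8), np.float64(8.94)) mean Fu -11.3 Fz 3.18 [-11.  -11.7 -11.  -11.5]
```

```bash

python3 -m jog '[0.0001,0,-0.0003,0,0,0,0, 0.0002,0,-0.0006,0,0,0,0, 0.0002,0,-0.0006,0,0,0,0, 0.0002,0,-0.0006,0,0,0,0, 0.0002,0,-0.0006,0,0,0,0, 0.0002,0,-0.0006,0,0,0,0, 0.0002,0,-0.0006,0,0,0,0, 0.0002,0,-0.0006,0,0,0,0]'; python3 s2.py
```

```text
clock: 36.25
ee_pos: [0.4282, 0.0661, 0.0185]
eef_rot: [0.548, 0.64, -0.35, 0.411]
force: [0.7, -11.7, 3.5]
finger_gap: 0.0427
(array([ 0.3466, -0.0022,  0.0558]), np.float64(24.7), np.float64(8.94)) mean Fu -11.93 Fz 3.14 [-11.7 -12.1 -11.  -13. ]
```

```bash

python3 -m jog '[-0.0003,0,0.001,0,0,0,0, -0.0006,0,0.002,0,0,0,0, -0.0009,0,0.003,0,0,0,0, -0.0012,0,0.004,0,0,0,0, -0.0018,0,0.006,0,0,0,0, -0.003,0,0.01,0,0,0,0, -0.006,0,0.02,0,0,0,0, -0.009,0,0.03,0,0,0,0]'; python3 s2.py
python3 -m jog '[-0.01,0,0.015,0,0,0,0, -0.03,0,0.03,0,0,0,0, -0.06,0,0.045,0,0,0,0, -0.1,0,0.06,0,0,0,0, -0.12,0,0.06,0,0,0,0, -0.14,0,0.06,0,0,0,0, -0.14,0,0.06,0,0,0,0, -0.14,0,0.06,0,0,0,0]'
python3 - <<'E'
from go import *
st=telemetry.state()
for n in("scene","side","wrist"):
    p=cams.capture(n);save(p,n+"16.png");C=cloud(p,st)
    d=C[...,:2]-O;S=d@U;T=d@V;Z=C[...,2]
    for t in ["crate_mid"]:
      for r in cams.outline_of(p,t)[:2]:
        k=r["region"]&(p["depth"]>0)
        b=k&(abs(T)<.05)
        if b.sum()<50: continue
        print(n,r["p"],"S",np.percentile(S[b],[1,99]).round(4),"Z",np.percentile(Z[b],[1,99]).round(4))
        # top rim of side walls -> tilt
        h=Z-(S-.332)*np.tan(np.radians(8))
        rim=k&(abs(abs(T)-.053)<.004)&(Z>.07)
        if rim.sum()>20: print("  rim slope deg",np.degrees(np.arctan(np.polyfit(S[rim],Z[rim],1)[0])).round(2),rim.sum())
c=cv2.imread("pics/scene16.png");cv2.imwrite("pics/scene16c.png",cv2.resize(c[150:250,270:420],None,fx=5,fy=5))
E
```

```text
clock: 37.45
ee_pos: [0.4313, 0.0369, 0.0134]
eef_rot: [0.548, 0.641, -0.349, 0.408]
force: [0.1, -0.0, 0.6]
finger_gap: 0.0427
(array([ 0.3171, -0.001 ,  0.0507]), np.float64(25.0), np.float64(8.86)) mean Fu -0.61 Fz 0.43 [-0.  -1.1 -0.  -1.3]
clock: 38.65
ee_pos: [0.4484, -0.0746, 0.1146]
eef_rot: [0.548, 0.641, -0.349, 0.408]
force: [-0.7, -0.3, -0.6]
finger_gap: 0.0429
scene 0.56 S [0.3505 0.4766] Z [0.0357 0.1194]
  rim slope deg 3.03 460
side 0.79 S [0.3473 0.4802] Z [0.0373 0.1129]
  rim slope deg 6.69 242
wrist 0.72 S [0.3484 0.4304] Z [0.0373 0.0955]
  rim slope deg -4.95 2034
```

View pics/scene16c.png

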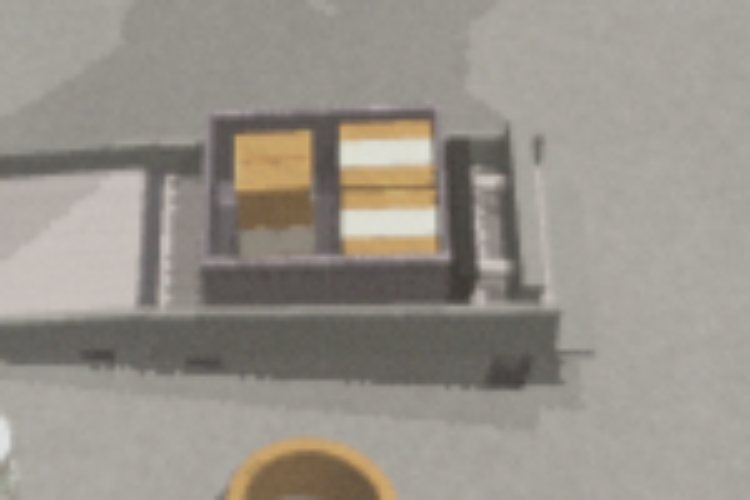

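View pics/side16.png

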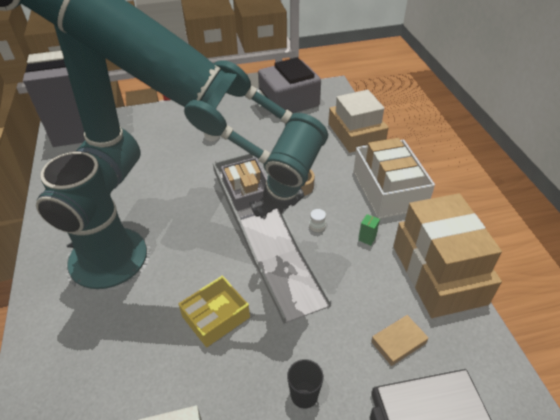

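View pics/wrist16.png

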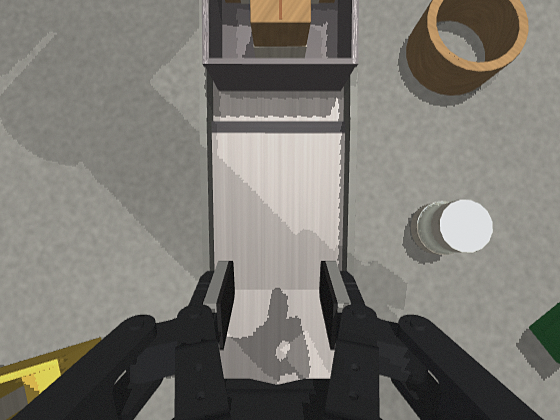

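The crate rests in the pocket: deck shows between the lip (row 127) and the tail (row 88) in the wrist image. One tilt check from the back wall, then hand in.

```bash
python3 - <<'E'
from go import *
st=telemetry.state()
p=cams.capture("wrist");C=cloud(p,st)
d=C[...,:2]-O;S=d@U;T=d@V;Z=C[...,2]
m=(abs(T)<.045)&(p["depth"]>0)&(S>.34)&(S<.365)&(Z>.042)&(Z<.086)
c=np.polyfit(Z[m],S[m],1)
r=abs(S-np.polyval(c,Z))<.002
c=np.polyfit(Z[m&r],S[m&r],1);print("tilt",np.degrees(np.arctan(-c[0])),"tail s at z=.034",np.polyval(c,.034),(m&r).sum(),m.sum())
q=cams.capture("scene");
import json
A=np.load("scene.npz")["I"]
for t in["tub","tape","flat_carton","pen_cup","glue","marker"]:
    r=cams.recognise(q,t)[:1];print(t,r[0] if r else None)
print(st["qvel"].round(3))
E
```

```text
tilt 7.882912885862464 tail s at z=.034 0.3575872023634386 2222 2222
tub {'xy': [263.5, 243.7], 'p': 0.75}
tape {'xy': [330.2, 264.2], 'p': 0.92}
flat_carton {'xy': [111.6, 232.7], 'p': 0.7}
pen_cup {'xy': [125.3, 157.4], 'p': 0.83}
glue {'xy': [463.4, 205.7], 'p': 0.89}
marker {'xy': [436.2, 320.2], 'p': 0.95}
[ 0.    -0.002 -0.004 -0.     0.001  0.001]
```

```bash
python3 -c "
from cell import ctrl
print(ctrl.finish_job())"
```

```text
the job is handed in; nothing more can be done
None
```

I put the brown carton in the free half of the grey crate. I then pushed the crate up the ramp and over the lip into the pocket, pressed the buffer, eased off and handed in at about 39 s of the 69 s allowed.

- **First grasp:** it missed. The real fingertips sit about 38–44 mm behind the reported tool point, as all three cameras showed. I corrected for that and the second grasp held.
- **Push:** the highest push force I read along the lane was 13 N. The readings come from the end of each move and short holds, not continuously. Force rose about 5 N over the sliding level at the buffer, which I take as roughly 2.5 mm; the buffer's travel was not measured directly.
- **Final checks:**
  - The crate's tilt is 7.9° and its tail is at about x = 0.358 m, dropped behind the lip.
  - The carton is upright in the crate, and the robot is clear and not moving.
  - The bystanders are at the picture positions where they started, as far as I can tell by eye.
- **Disagreement:** a rough tilt estimate from the crate's rim (3°, 6.7° and -5° from the three cameras) picked up other parts of the scene. I discarded it in favour of the back-wall fit.

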